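Return the titrator's reagent bottles to their colour-coded stands

ROBOT

A 6-joint arm with a two-finger parallel gripper is mounted at the origin on the work surface. World frame = base frame: x ahead of the robot, y to its left, z up, the work surface at z = 0. Lengths are in m, angles in rad, forces in N, time in s.
With the tool pointing down it reaches from about 0.225 to 0.725 m from the base axis. Payload 3.1 kg.
Tool frame: the origin (TCP) lies on the centre line of the jaws, within the pads' length; the fingertips stand 25 mm ahead of it and the grasp point (between the pads) lies 6 mm ahead of it; z points along the fingers, y is the line along which they close (so a half turn about z gives the same grasp; the last joint's range is limited). The gripper opens to 85 mm and grips with 20 to 120 N. Pads are 22 mm wide; open, the fingers measure 114 mm over their backs; the gripper's body (76 mm by 85 mm) begins 54 mm behind the grasp point. The pads swing forward as they close: fully open they stand 13 mm farther back than shut.
Start: joints at [1.096, 0.048, 0.099, 1.622, 0, 1.443], TCP at [0.178, 0.494, 0.256] pointing down, gripper open.
Joint ranges: [-2.91, 2.91], [-0.99, 1.94], [-1.21, 1.42], [-2.12, 2.29], [-1.49, 1.47], [-3.14, 3.14]. Speed limits (rad/s): [2.79, 2.79, 3.14, 3.14, 3.14, 3.14].

INTERFACE

Orientations are given as a unit quaternion [w, x, y, z].
In Python, from workcell import bot gives the robot as it stands. Calls block until the motion is done:
- bot.movep(position, orientation): joint-space move of the TCP to a pose.
- bot.move_linear(position, attitude=None, velocity=0.15): straight line of the TCP; attitude=None keeps the orientation; velocity is the mean speed in m/s.
- bot.move_j(angles): joint-space move.
- bot.command_gripper(opening, f_grip=None): finger opening in m; f_grip is the grip in N (None keeps the last); returns when the fingers have stopped.
- bot.hold(seconds).
- bot.ik(position, orientation): joint angles nearest the present ones, or None.
- bot.camera(name): name is "scene" or "top" or "wrist"; returns a dict with "color" (384x512x3 uint8, blue, green, red), "range_z" (384x512 float32, m along the optical axis (not along the pixel's ray), 0 where there is no reading), "camera_matrix" (3x3 intrinsics, pixels), "R" (3x3) and "t" (3): a world point X has camera coordinates R X + t. Camera axes: x right, y down, z forward; pixel columns grow to the right and rows downward; lengths in m; the calibration is good to about 2 mm. A picture is of the moment at which its call begins.
A pose or a line that the arm cannot do raises bot.Unreachable and nothing moves.
- bot.sign_off(): hands the job in; it is judged then, once.
Trained networks look in a picture, given as the dict that the camera call returned (one of the last four; its "shot" number tells which), for a name from the list of things; names that differ only in an ending like _2 or _b are one class to them, and where a whole thing is asked for, a point or a joint stands for the part that bears it (a point fixed in the world has none). Each returns a list of dicts, best first, with "score" (0 to 1); they miss things now and then, are a little off and sometimes report something else, mostly with a low value. They report only what shows in the picture. A call takes as long as a camera call.
- bot.search_frame(picture, label): "at" ([column, row] in pixels, amid what is visible of it).
- bot.masks_of(picture, label): "mask" (384x512 bool, what is visible of it) and "at" ([column, row] in pixels, amid what is visible of it).
- bot.tip_of(picture, label): "at" ([column, row] in pixels: a listed point, or the origin of a listed thing).
Readings, each from a call of its own:
- bot.get_time_s(): time.
- bot.get_qpos(): joint angles.
- bot.get_qvel(): joint speeds.
- bot.get_joint_efforts(): joint torques, N m.
- bot.get_position(): TCP position.
- bot.get_eef_rot(): TCP orientation.
- bot.get_force(): force on the tool from outside, world axes, zero at the start.
- bot.get_wrist_torque(): the same for the moment, N m.
- bot.get_grip_width(): finger opening in m.
- bot.get_gripper_force(): force on a finger pad.
Only numpy, scipy, OpenCV 4.12 (cv2) and the standard library are available. Lean on these libraries where they do the work, as an engineer would, in place of code of your own. Each camera call takes 0.05 s, during which the arm holds its last target. There are 200 camera calls.

TASK

Some of the titrator's reagent bottles have been left out on the bench or put into each other's stands. Put the bottles with green, red, yellow and blue caps each upright and flat inside the stand of its own colour, setting them down gently without dropping or tipping any; a stand that is occupied by another bottle has to be cleared before its own can go in. Leave the black-capped bottle and the pipette tip box where they are.

Things in the scene. Friction and masses are not known exactly. Their poses are not given: they have to be found in the camera images.
- green_bottle_mid (a point): Round amber glass bottle with a green screw cap and paper label, closed, 82 mm tall, body 50 mm in diameter, about 0.15 kg. This point is its centre, half-way up (41 mm above its underside), on its axis; z points up to the cap. The body is straight and full width from the underside up to 49 mm, then narrows towards the cap. At the start it stands in the red stand.
- red_bottle_mid (a point): Round white plastic bottle with a red screw cap and paper label, closed, 80 mm tall, body 52 mm in diameter, about 0.15 kg. This point is its centre, half-way up (40 mm above its underside), on its axis; z points up to the cap. The body is straight and full width from the underside up to 49 mm, then narrows towards the cap. At the start it stands in the yellow stand.
- yellow_bottle_mid (a point): Wide round white plastic jar with a yellow lid and paper label, closed, 74 mm tall, body 56 mm in diameter, about 0.15 kg. This point is its centre, half-way up (37 mm above its underside), on its axis; z points up to the cap. The body is straight and full width from the underside up to 44 mm, then narrows towards the cap. At the start it stands on the bare bench.
- blue_bottle_mid (a point): Round amber glass bottle with a blue screw cap and paper label, closed, 82 mm tall, body 50 mm in diameter, about 0.15 kg. This point is its centre, half-way up (41 mm above its underside), on its axis; z points up to the cap. The body is straight and full width from the underside up to 49 mm, then narrows towards the cap. At the start it stands on the bare bench.
- green_stand: Green plastic bottle stand fixed to the bench: a shallow round dish 86 mm across and 10 mm high, inside 76 mm across with a flat floor 3 mm above the bench. Origin: centre of its underside, on the bench top (z = 0); z up.
- red_stand: Red plastic bottle stand fixed to the bench: a shallow round dish 86 mm across and 10 mm high, inside 76 mm across with a flat floor 3 mm above the bench. Origin: centre of its underside, on the bench top (z = 0); z up.
- yellow_stand: Yellow plastic bottle stand fixed to the bench: a shallow round dish 86 mm across and 10 mm high, inside 76 mm across with a flat floor 3 mm above the bench. Origin: centre of its underside, on the bench top (z = 0); z up.
- blue_stand: Blue plastic bottle stand fixed to the bench: a shallow round dish 86 mm across and 10 mm high, inside 76 mm across with a flat floor 3 mm above the bench. Origin: centre of its underside, on the bench top (z = 0); z up.
- black_bottle_mid (a point): Bystander, to be left alone: round grey plastic bottle with a black cap, 82 mm tall, 50 mm in diameter. This point is its centre, 41 mm above the bench.
- tip_box_mid (a point): Bystander, to be left alone: clear and white box of orange pipette tips, 62 x 62 mm, 50 mm tall to the tips. This point is on its middle, 20 mm above the bench.

How it is judged:
By the outcome, as a careful person would: the job done as asked, in the order asked, and still so for the second after the job is handed in, with the robot touching nothing.
It also fails if it takes over 141 s, if anything falls off the work surface, if the arm or the gripper's body presses on something with over 40 N, if the wrist force passes 120 N, or if a joint passes its speed limit or range.

## Working session

There is one attempt and no reset: what is moved stays moved. The work goes in short steps, each a Python script; the robot and the scene stay as the last script left them, time stands still between calls to the robot, and variables do not carry over. Pictures are saved under pics/ and viewed, at most 14 in all, crops included, and the job is handed in when it is done.

```bash
ls; mkdir -p pics; cat > h.py <<'E'
import numpy as np, cv2
from workcell import bot
def cloud(p):
    K=np.array(p["camera_matrix"]);R=np.array(p["R"]);t=np.array(p["t"]);z=p["range_z"]
    v,u=np.mgrid[:z.shape[0],:z.shape[1]]
    c=np.stack([(u-K[0,2])/K[0,0]*z,(v-K[1,2])/K[1,1]*z,z],-1)
    W=(c-t)@R
    W[z==0]=np.nan
    return W
def proj(p,X):
    c=np.array(p["R"])@X+p["t"];q=np.array(p["camera_matrix"])@c;return q[:2]/q[2]
def circ(xy):
    A=np.c_[2*xy,np.ones(len(xy))];s=np.linalg.lstsq(A,(xy**2).sum(1),rcond=None)[0]
    return s[:2],np.sqrt(s[2]+s[:2]@s[:2])
E
python3 - <<'E'
from h import *
for n in("top","scene"):
    p=bot.camera(n);cv2.imwrite(f"pics/{n}0.png",p["color"])
    W=cloud(p);print(n,-np.array(p["R"]).T@p["t"])
    for l in ["green_bottle_mid","red_bottle_mid","yellow_bottle_mid","blue_bottle_mid","black_bottle_mid","tip_box_mid","green_stand","red_stand","yellow_stand","blue_stand"]:
        for m in bot.masks_of(p,l)[:2]:
            w=W[m["mask"]];w=w[~np.isnan(w[:,0])]
            if len(w)==0: print(l,"none");continue
            zt=np.percentile(w[:,2],97);tp=w[w[:,2]>zt-.008]
            print(l,round(m["score"],2),np.round(m["at"]),len(w),"ztop",zt.round(3),"mid",((tp[:,:2].max(0)+tp[:,:2].min(0))/2).round(3),"ext",np.ptp(tp[:,:2],0).round(3))
print(bot.get_eef_rot(),bot.get_time_s())
E
```

```text
pics
top [0.3838387  0.01438319 0.9960994 ]
green_bottle_mid 0.9 [303. 172.] 484 ztop 0.087 mid [ 0.599 -0.087] ext [0.023 0.023]
red_bottle_mid 0.85 [218. 169.] 532 ztop 0.085 mid [0.603 0.085] ext [0.022 0.024]
yellow_bottle_mid 0.75 [397. 156.] 815 ztop 0.076 mid [ 0.627 -0.287] ext [0.049 0.049]
blue_bottle_mid 0.86 [394. 236.] 582 ztop 0.084 mid [ 0.455 -0.273] ext [0.022 0.023]
black_bottle_mid 0.76 [308. 251.] 507 ztop 0.084 mid [ 0.434 -0.099] ext [0.023 0.023]
green_stand 0.67 [229. 235.] 1253 ztop 0.012 mid [0.463 0.069] ext [0.083 0.083]
red_stand 0.74 [295. 184.] 664 ztop 0.013 mid [ 0.599 -0.086] ext [0.084 0.083]
red_stand 0.39 [220. 167.] 567 ztop 0.085 mid [0.603 0.085] ext [0.022 0.024]
yellow_stand 0.66 [215. 178.] 660 ztop 0.014 mid [0.602 0.089] ext [0.084 0.085]
blue_stand 0.65 [133. 241.] 1275 ztop 0.012 mid [0.452 0.274] ext [0.083 0.085]
scene [ 0.91631737 -0.48920611  0.7773418 ]
green_bottle_mid 0.74 [261. 232.] 663 ztop 0.086 mid [ 0.6   -0.088] ext [0.022 0.023]
red_bottle_mid 0.56 [306. 184.] 616 ztop 0.084 mid [0.604 0.084] ext [0.022 0.023]
yellow_bottle_mid 0.63 [204. 310.] 1098 ztop 0.076 mid [ 0.627 -0.288] ext [0.049 0.049]
black_bottle_mid 0.68 [202. 202.] 597 ztop 0.083 mid [ 0.436 -0.1  ] ext [0.023 0.024]
tip_box_mid 0.74 [343. 146.] 698 ztop 0.051 mid [0.602 0.263] ext [0.056 0.056]
green_stand 0.81 [255. 170.] 743 ztop 0.011 mid [0.463 0.067] ext [0.086 0.086]
red_stand 0.72 [258. 249.] 481 ztop 0.012 mid [ 0.599 -0.092] ext [0.084 0.081]
red_stand 0.35 [344. 148.] 724 ztop 0.051 mid [0.601 0.263] ext [0.058 0.057]
yellow_stand 0.79 [310. 204.] 362 ztop 0.012 mid [0.603 0.085] ext [0.085 0.081]
blue_stand 0.82 [300. 126.] 625 ztop 0.011 mid [0.449 0.272] ext [0.091 0.085]
[ 1.37928224e-06  1.72548522e-01  9.85001019e-01 -7.81688999e-06] 1.1
```

View pics/top0.png

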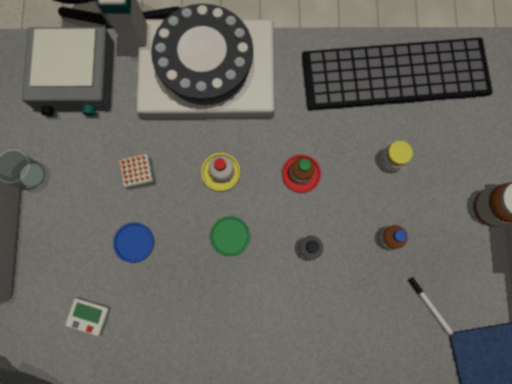

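View pics/scene0.png

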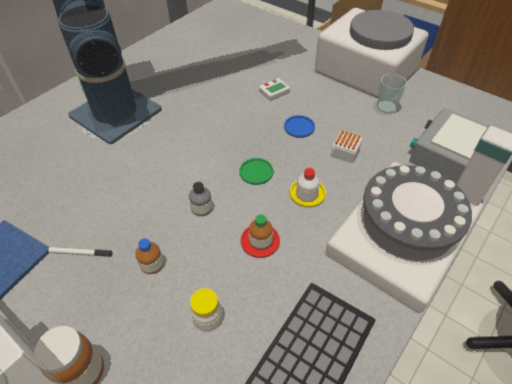

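The two views agree within about 3 mm, and the heights match the given sizes. Green sits in the red stand, red in the yellow stand, and the green and blue stands are empty. So the order green, red, yellow, blue needs no buffer spot.

```bash
cat >> h.py <<'E'
Q=[0,0,1,0]
B=dict(green=(.600,-.0875,.003,.041),red=(.6035,.0845,.003,.041),yellow=(.627,-.2875,0,.036),blue=(.455,-.273,0,.041))
S=dict(green=(.463,.068),red=(.599,-.087),yellow=(.602,.087),blue=(.451,.273))
ZT=.20
def pick(c):
    x,y,b,g=B[c]
    bot.command_gripper(.085,40)
    bot.movep([x,y,ZT],Q); bot.move_linear([x,y,b+g],velocity=.12)
    bot.command_gripper(.03,40); bot.hold(.2)
    print(c,"grip",bot.get_grip_width(),bot.get_gripper_force(),"t",bot.get_time_s())
    bot.move_linear([x,y,ZT],velocity=.12)
def place(c):
    x,y=S[c];g=B[c][3]
    bot.move_linear([x,y,ZT],velocity=.2); print("carried",bot.get_grip_width(),bot.get_gripper_force())
    z=.003+g+.005
    bot.move_linear([x,y,z],velocity=.1); bot.hold(.3); f0=bot.get_force()[2]
    while z>.003+g-.003:
        z-=.001; bot.move_linear([x,y,z],velocity=.02); f=bot.get_force()[2]-f0
        if f>2.: break
    print("down",z-g,f,bot.get_position())
    bot.command_gripper(.075); bot.hold(.2); bot.move_linear([x,y,ZT],velocity=.12)
    print("t",bot.get_time_s(),"tool clear",bot.get_grip_width())
E
python3 - <<'E'
from h import *
for c in B:
    for x,y in (B[c][:2],S[c]):
        for z in(.04,ZT): print(c,z,np.round(bot.ik([x,y,z],Q),2) if bot.ik([x,y,z],Q) is not None else None)
x,y=B["green"][:2]
bot.movep([x,y,ZT],Q);print(bot.get_time_s())
p=bot.camera("wrist");cv2.imwrite("pics/w0.png",p["color"])
pick("green")
cv2.imwrite("pics/g1.png",bot.camera("scene")["color"])
E
```

```text
green 0.04 [-0.26  0.32 -0.03  1.23  0.   -0.26]
green 0.2 [-0.26  0.26  0.22  1.53  0.   -0.26]
green 0.04 [ 0.   -0.03 -0.42  1.19  0.    0.  ]
green 0.2 [ 0.   -0.11 -0.16  1.51  0.    0.  ]
red 0.04 [ 0.03  0.32 -0.02  1.23  0.    0.03]
red 0.2 [0.03 0.26 0.23 1.54 0.   0.03]
red 0.04 [-0.25  0.31 -0.03  1.23  0.   -0.25]
red 0.2 [-0.25  0.25  0.22  1.53  0.   -0.25]
yellow 0.04 [-0.53  0.53  0.25  1.29  0.   -0.53]
yellow 0.2 [-0.53  0.49  0.52  1.6   0.   -0.53]
yellow 0.04 [ 0.03  0.32 -0.02  1.23  0.    0.03]
yellow 0.2 [0.03 0.26 0.23 1.54 0.   0.03]
blue 0.04 [-0.67  0.13 -0.25  1.19  0.   -0.67]
blue 0.2 [-0.67  0.06 -0.    1.51  0.   -0.67]
blue 0.04 [ 0.42  0.12 -0.26  1.19  0.    0.42]
blue 0.2 [ 0.42  0.05 -0.01  1.51  0.    0.42]
3.65
green grip 0.04856964250887682 42.03929163515568 t 6.2417
```

View pics/g1.png

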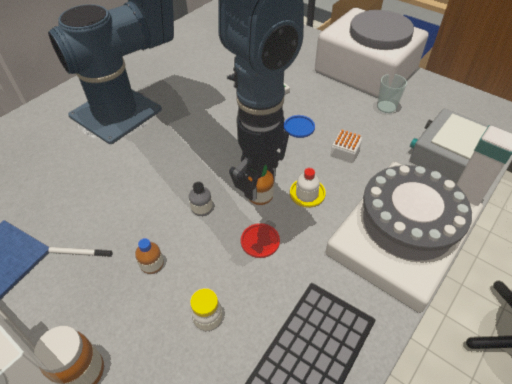

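```bash
python3 - <<'E'
from h import *
place("green")
cv2.imwrite("pics/g2.png",bot.camera("scene")["color"])
E
```

```text
carried 0.048510993060139826 41.58266315236688
down 0.0029999999999999957 8.130208281791251 [0.4630255  0.06802355 0.04486526]
t 14.1583 tool clear 0.07520585790445401
```

View pics/g2.png

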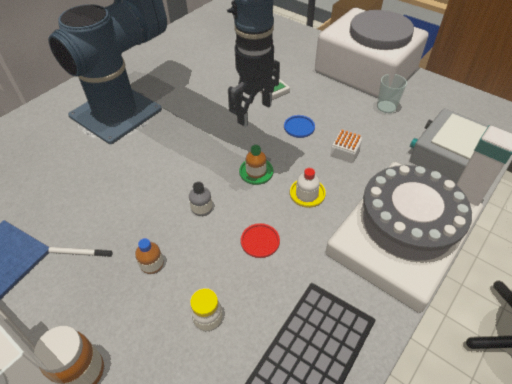

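The first picture shows green lifted and upright at (262,185), with the red stand empty at (260,240). The second shows it upright in the green stand at (256,165). Red is next.

```bash
python3 - <<'E'
from h import *
for c in("red","yellow"):
    pick(c)
    if bot.get_grip_width()<.045: print("LOST");break
    place(c)
cv2.imwrite("pics/g3.png",bot.camera("scene")["color"])
E
```

```text
red grip 0.050407011680514875 42.47373859863728 t 17.1667
carried 0.05064638183595058 41.978868772275746
down 0.0029999999999999957 5.911925853855054 [ 0.59903317 -0.08704272  0.04496281]
t 24.85 tool clear 0.0752171105189558
yellow grip 0.05466573456305285 43.040227344863524 t 28.0417
carried 0.054285635486000766 42.32115833874559
down 0.0029999999999999957 4.541854892499523 [0.60222402 0.08701348 0.04012665]
t 36.8667 tool clear 0.0747112835975689
```

View pics/g3.png

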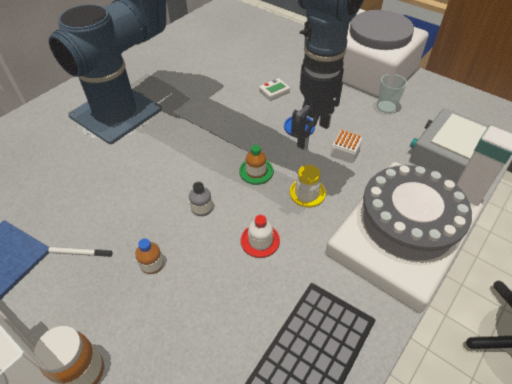

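Red is upright in the red stand (261,233) and yellow in the yellow stand (308,184). Blue is next, then a check of all the poses.

```bash
python3 - <<'E'
from h import *
pick("blue")
if bot.get_grip_width()<.045: raise SystemExit("LOST")
place("blue")
bot.movep([.3,.1,.3],Q); bot.hold(.5)
p=bot.camera("scene");cv2.imwrite("pics/g4.png",p["color"])
cv2.imwrite("pics/t4.png",cv2.resize(bot.camera("top")["color"][100:300,80:440],None,fx=2,fy=2))
W=cloud(p)
for l in ["green_bottle_mid","red_bottle_mid","yellow_bottle_mid","blue_bottle_mid","black_bottle_mid","tip_box_mid"]:
    for m in bot.masks_of(p,l)[:1]:
        w=W[m["mask"]];w=w[~np.isnan(w[:,0])];zt=np.percentile(w[:,2],97);tp=w[(w[:,2]>zt-.008)]
        print(l,m["at"],zt.round(3),((tp[:,:2].max(0)+tp[:,:2].min(0))/2).round(3))
E
```

```text
blue grip 0.04874861177796189 41.98698788881302 t 40.7333
carried 0.04848425078598441 41.49948815815151
down 0.0029999999999999957 6.361481329767393 [0.45103466 0.27301158 0.04487343]
t 50.325 tool clear 0.07493275351048136
green_bottle_mid [255.9, 162.6] 0.086 [0.462 0.066]
red_bottle_mid [260.4, 176.5] 0.012 [0.464 0.066]
yellow_bottle_mid [308.0, 181.9] 0.079 [0.603 0.085]
blue_bottle_mid [302.2, 118.0] 0.085 [0.451 0.272]
black_bottle_mid [200.0, 201.8] 0.083 [ 0.435 -0.101]
tip_box_mid [345.5, 145.7] 0.051 [0.601 0.264]
```

View pics/g4.png

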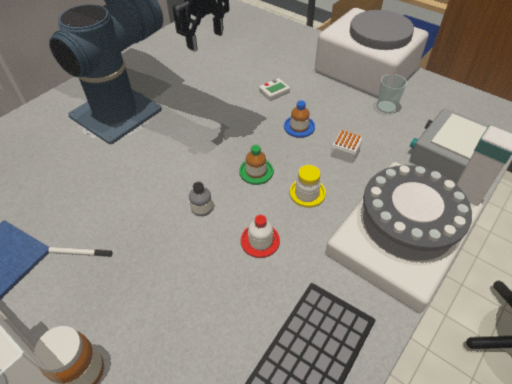

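View pics/t4.png

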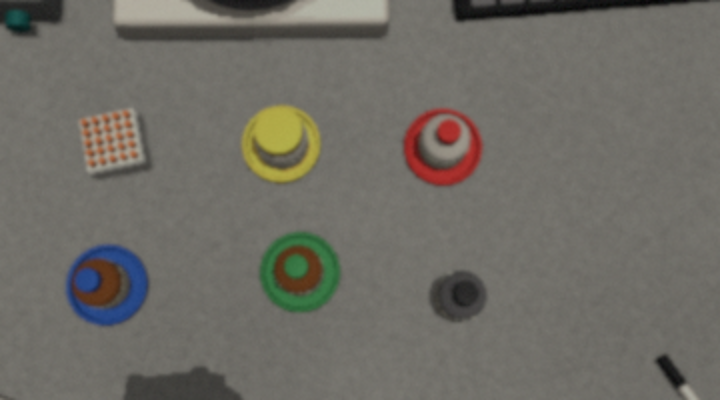

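All four bottles stand upright inside their own stands, at top-crop pixels (280,135), (445,142), (97,282) and (298,268). The black bottle and the tip box haven't moved. The one bad reading, for red, was a false detection on the green stand; the pictures show red in place.

```bash
python3 -c "
from workcell import bot
print(bot.sign_off())"
```

```text
the job is handed in; nothing more can be done
None
```

The job is handed in: the green, red, yellow and blue bottles each stand upright in their own stands, the black-capped bottle and tip box are where they were, and it took about 52 s of the 141 s allowed.

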